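# Press a freshly glued stamp in the ratchet clamp and hold it

## Task

The wooden stamp standing in the bench clamp has just been glued and needs gentle pressure while the glue takes. Throw the selector lever over from free to drive, then pump the trigger until the spring foot meets the stamp and presses it against the anvil with the foot pushed about half way into its sleeve, never driven fully home, which would crush the glue line; do not push the rod, foot or stamp with the gripper, and leave the other things on the table where they are. Finish still holding the trigger squeezed like that: the clamp lets the pressure off as soon as the trigger is let go.

Things in the scene. Friction and masses are not known exactly. Their poses are not given: they have to be found in the camera images.
- clamp: bench glue clamp, fixed: board 234 x 92 x 14 mm (x -81 to 153 in its own frame) with an iron ratchet frame (x -81 to 23, 62 wide, up to z 72; z 96 from x -31 to 22), an upright grip and an anvil (cork face at x 120, top at z 66). Origin: underside of the board, straight below the trigger's pin. x runs along the push rod from frame to anvil, z up, y across
- grip_back (a point): middle of the back face of the upright wooden grip, at x -42, y 0, z 132 mm of the clamp; the grip is 26 thick (x -42 to -16), 28 wide, from z 86 to 148. One finger bears here, the other on trigger_pull
- trigger_pull (a point): middle of the trigger's front face, which looks to the anvil: steel bar 16 wide, 10 thick, its pin at x 0, z 82.5 mm of the clamp, its end at z 152. It is squeezed towards the grip: this face is 56 mm from grip_back when let go, 38 mm when fully squeezed. It takes about 5 N here to move the rod and about 7 N to hold the foot half way in
- trigger_swing (a joint): swing of the trigger, rad: 0 let go (its spring takes it back there), 0.38 fully squeezed. In drive, a full squeeze moves the rod up to 11 mm to the anvil; when the trigger is let go fully the pawl rides back over the rack (teeth 6 mm apart), so each full pump gains 6 mm and short ones may gain nothing. In free it moves nothing
- selector (a joint): swing of the selector lever, rad: 0 free (leaning to the clamp's -y), 0.77 drive (leaning as far to +y); it snaps over its detent past the middle, at about 1 N on the knob
- selector_knob (a point): centre of the 14 mm wooden ball on the selector lever. The lever swings across the rod about an axis along the clamp's x at x -66, y 0, z 62.5 mm, the ball 36 mm from it: in free the ball is at y -13.5, z 96 mm, upright at z 98.5, in drive at y +13.5, z 96. Nothing tall stands within 60 mm of it but the grip
- rod: push rod (12 mm square steel with rack teeth, wooden ball at its tail, 24 mm sleeve at its nose), at z 34 mm of the clamp, moved by the trigger only; light friction keeps it where it is, but gives way to the foot's spring when the trigger is let go
- foot: sprung pressure foot in the nose of the rod: iron plate 36 wide x 28 high with a rubber face, on a 15 mm stem with a dark ring at its middle
- foot_in (a joint): how far the foot is pushed into its sleeve, m: 0 out, 0.0076 fully home; spring 1.5 N per mm, so half way in is about 6 N
- foot_face (a point): centre of the foot's rubber face
- trigger: the trigger's steel bar itself (see trigger_pull); its origin is at its pin
- stamp: the glued stamp: loose wooden block with a flower picture, 30 thick along the clamp's x, 46 wide, 34 high, origin at the middle of its underside; it stands on the board 1 to 4 mm from the anvil and slides up to it when pressed. The foot starts 6 to 24 mm short of it
- stamp_centre (a point): centre of the stamp, 17 mm above the board
- seal: bystander: wax seal with turned dark red handle, 38 mm wide, 95 high, upright; origin at its foot
- wax: bystander: red stick of sealing wax, 88 x 12 x 11 mm; origin under its middle
- spool: bystander: wooden thread spool, 33 mm wide, 40 high, upright; origin at its foot
- square_stamp: bystander: wooden stamp block 36 x 36 x 48 mm; origin under its middle
- short_wax: bystander: green stick of sealing wax, 64 x 12 x 11 mm; origin under its middle
Mind the look-alikes: they are no part of the job. Leave any blue look-alike of the stamp alone.

How it is judged:
By the outcome, as a careful person would: the job done as asked, in the order asked, and still so for the second after the job is handed in, while the arm keeps its last pose, push and grip.
It also fails if it takes over 58 s, if anything falls off the work surface, if the arm or the gripper's body presses on something with over 40 N, if the wrist force passes 120 N, or if a joint passes its speed limit or range.

## Robot

A 6-joint arm with a two-finger parallel gripper is mounted at the origin on a cart in front of the work surface, level with it; the furniture and walls round the work are solid. World frame = base frame: x ahead of the robot, y to its left, z up, the work surface at z = 0. Lengths are in m, angles in degrees, forces in N, time in s.
With the tool pointing down it reaches from about 0.275 to 0.85 m from the base axis. Payload 5.2 kg.
Tool frame: the origin (TCP) lies between the finger pads; the fingertips stand 8 mm ahead of it and the grasp point (between the pads) lies 11 mm behind it (bot.tcp_to_tips is the distance from the TCP to the fingertips, in m); x points along the fingers, y is the direction in which the jaws open and shut, and the axes are right-handed (so a half turn about x gives the same grasp; the last joint's range is limited). The gripper opens to 85 mm and grips with 20 to 120 N. Pads are 22 mm wide; open, the fingers measure 114 mm over their backs; the gripper's body (76 mm by 85 mm) begins 54 mm behind the grasp point. The pads swing forward as they close: fully open they stand 13 mm farther back than shut.
Start: joints at [64.928, 14.817, 87.949, -0, 77.235, -11.62], TCP at [0.128, 0.535, 0.239] pointing down, gripper open.
Joint ranges: [-179.93, 179.93], [-52.35, 119.4], [10.71, 147.94], [-69.91, 249.91], [12.55, 155.21], [-178.61, 178.61]. Speed limits (degrees/s): [147.25, 147.25, 180, 180, 180, 180].

## Interface

Orientations are given as a 3x3 rotation matrix whose columns are the frame's x, y, z axes.
In Python, from bench import bot gives the robot as it stands. Calls block until the motion is done:
- bot.move_to(position, orientation): joint-space move of the TCP to a pose.
- bot.servo_line(position, rotation=None, vel=0.15): straight line of the TCP; rotation=None keeps the orientation; vel is the mean speed in m/s.
- bot.move_joints(angles): joint-space move.
- bot.gripper_to(opening, force=None): finger opening in m; force is the grip in N (None keeps the last); returns when the fingers have stopped.
- bot.dwell(seconds).
- bot.ik(position, orientation): joint angles nearest the present ones, or None.
- bot.capture(name): name is "scene" or "top"; returns a dict with "pixels" (420x560x3 uint8, red, green, blue), "fx", "fy", "cx", "cy" (pixels), "k1" (the pictures are not rectified: a ray, as slopes to the right and down, at radius r is drawn at 1 + k1 r^2 times it, then the intrinsics apply), "rvec" (rotation vector, rad) and "tvec" (3), from world to camera coordinates, as OpenCV has them. Camera axes: x right, y down, z forward; pixel columns grow to the right and rows downward; lengths in m; the calibration is good to about 2 mm. A picture is of the moment at which its call begins. There is no depth.
A pose or a line that the arm cannot do raises bot.MotionError and nothing moves.
- bot.job_done(): hands the job in, once; it reports no verdict.
Trained networks look in a picture, given as the dict that the camera call returned (one of the last four; its "shot" number tells which), for a name from the list of things; names that differ only in an ending like _2 or _b are one class to them, and where a whole thing is asked for, a point or a joint stands for the part that bears it (a point fixed in the world has none). Each returns a list of dicts, best first, with "confidence" (0 to 1); they miss things now and then, are a little off and sometimes report something else, mostly with a low value. They report only what shows in the picture. A call takes as long as a camera call. They do not tell look-alikes from the thing itself.
- bot.masks_of(query, picture): "mask" (420x560 bool, what is visible of it) and "location" ([column, row] as shares, 0 to 1, of the picture: columns of its width, rows of its height, amid what is visible of it).
- bot.spot_point(query, picture): "location" ([column, row] as shares, 0 to 1, of the picture: columns of its width, rows of its height: a listed point, or the origin of a listed thing).
Readings, each from a call of its own:
- bot.get_t(): time.
- bot.get_joint_positions(): joint angles.
- bot.get_joint_velocities(): joint speeds.
- bot.get_effort(): joint torques, N m.
- bot.get_tcp_pos(): TCP position.
- bot.get_ee_rot(): TCP orientation.
- bot.get_ft_force(): force on the tool from outside, world axes, zero at the start.
- bot.get_moment(): the same for the moment, N m.
- bot.get_width(): finger opening in m.
Only numpy, scipy, OpenCV 4.12 (cv2) and the standard library are available. Lean on these libraries where they do the work, as an engineer would, in place of code of your own. Each camera call takes 0.05 s, during which the arm holds its last target.

## Working session

There is one attempt and no reset: what is moved stays moved. The work goes in short steps, each a Python script; the robot and the scene stay as the last script left them, time stands still between calls to the robot, and variables do not carry over. Pictures are saved under pics/ and viewed, and the job is handed in when it is done.

```bash
mkdir -p pics; ls; cat > h.py <<'E'
import numpy as np, cv2
from bench import bot
def cap(n,f=None):
    p=bot.capture(n)
    if f: cv2.imwrite('pics/'+f,p['pixels'][:,:,::-1])
    return p
def ray(p,uv):
    R,_=cv2.Rodrigues(np.array(p['rvec'],float)); t=np.array(p['tvec'],float).ravel()
    d=np.array([(uv[0]-p['cx'])/p['fx'],(uv[1]-p['cy'])/p['fy']])
    s=d.copy()
    for _ in range(20): s=d/(1+p['k1']*(s@s))
    return -R.T@t, R.T@np.array([s[0],s[1],1.])
def atz(p,uv,z):
    c,d=ray(p,uv); return c+d*(z-c[2])/d[2]
def proj(p,X):
    R,_=cv2.Rodrigues(np.array(p['rvec'],float)); t=np.array(p['tvec'],float).ravel()
    c=np.atleast_2d(X)@R.T+t; s=c[:,:2]/c[:,2:]; s=s*(1+p['k1']*(s**2).sum(1,keepdims=True))
    return s*[p['fx'],p['fy']]+[p['cx'],p['cy']]
def px(l): return np.array(l)*[560,420]
E
python3 - <<'E'
from h import *
a=cap('scene','s0.png'); b=cap('top','t0.png')
for n,p in(('scene',a),('top',b)):
    print(n,p['fx'],p['cx'],p['cy'],p['k1'],ray(p,(280,210)))
    for q in ['clamp','grip_back','trigger_pull','trigger','selector_knob','foot_face','stamp_centre','stamp']:
        print(q,[(px(r['location']).round(1).tolist(),round(r['confidence'],2)) for r in bot.spot_point(q,p)][:3])
print(bot.get_t())
E
```

```text
pics
scene 427.6104063902351 282.85231269195106 206.55922759396626 -0.09251630187032775 (array([-0.00634665, -0.33796073,  0.49744717]), array([ 0.61974366,  0.65227042, -0.43654363]))
clamp [([282.1, 265.6], 0.68)]
grip_back []
trigger_pull [([272.5, 212.4], 0.68), ([275.5, 214.2], 0.52), ([356.7, 239.0], 0.46)]
trigger [([278.2, 234.8], 0.71)]
selector_knob [([298.3, 212.0], 0.45)]
foot_face [([251.8, 268.0], 0.72), ([228.4, 243.0], 0.59)]
stamp_centre [([212.5, 262.1], 0.83), ([244.3, 274.4], 0.62), ([276.1, 255.2], 0.51)]
stamp [([211.6, 271.8], 0.97), ([244.0, 282.8], 0.79), ([278.8, 230.9], 0.36)]
top 534.835855019929 273.1430220553842 208.65805256760353 -0.028690676404698908 (array([0.39017806, 0.26293176, 1.01045211]), array([ 0.16104083, -0.02253462, -0.98677693]))
clamp [([297.8, 234.6], 0.9), ([302.1, 199.9], 0.59)]
grip_back [([300.4, 201.7], 0.97)]
trigger_pull [([301.2, 233.2], 0.66)]
trigger [([299.1, 230.6], 0.52), ([293.4, 188.4], 0.43)]
selector_knob [([290.7, 186.3], 0.38)]
foot_face [([297.4, 274.8], 0.52)]
stamp_centre [([240.0, 283.1], 0.67), ([297.9, 287.4], 0.63)]
stamp [([296.5, 286.2], 0.94), ([237.3, 287.9], 0.81), ([198.4, 187.8], 0.4)]
0.9
```

View pics/s0.png

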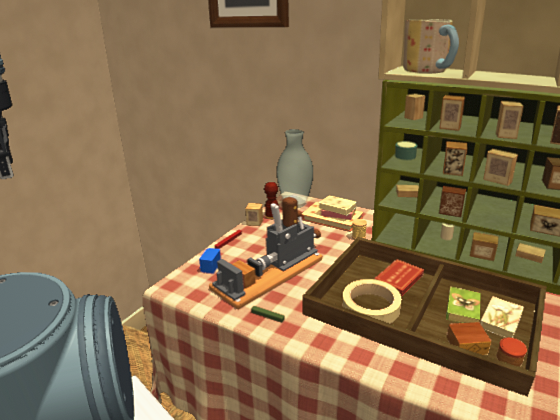

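View pics/t0.png

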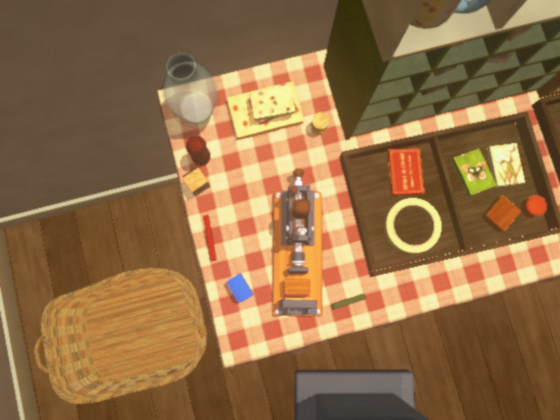

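```bash
python3 - <<'E'
import cv2
a=cv2.imread('pics/s0.png')[170:320,170:370];cv2.imwrite('pics/s0c.png',cv2.resize(a,None,fx=4,fy=4,interpolation=cv2.INTER_CUBIC))
a=cv2.imread('pics/t0.png')[160:320,200:360];cv2.imwrite('pics/t0c.png',cv2.resize(a,(600,600),interpolation=cv2.INTER_CUBIC))
E
```

```text
(no output)
```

View pics/s0c.png

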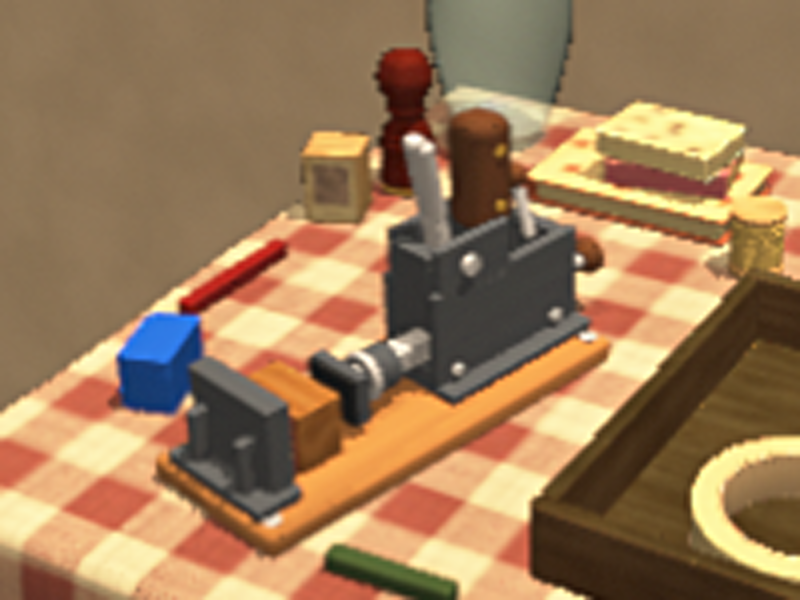

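View pics/t0c.png

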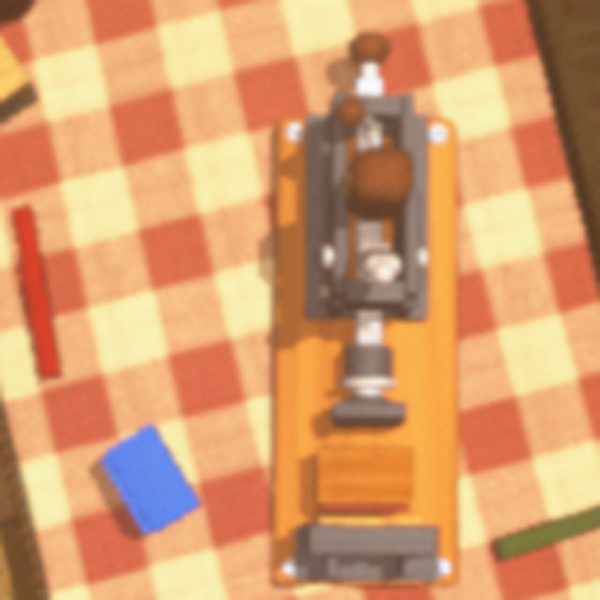

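```bash
cat >> h.py <<'E'
def T(th,o): 
    c,s=np.cos(th),np.sin(th); return np.array([[c,-s,0],[s,c,0],[0,0,1.]]),np.array([o[0],o[1],0.])
def cl(pose,P):
    R,o=T(pose[2],pose[:2]); return np.atleast_2d(P)/1000.@R.T+o
def box(x0,x1,y0,y1,z0,z1): return np.array([[x,y,z] for x in(x0,x1) for y in (y0,y1) for z in(z0,z1)])
BOX=[box(-81,153,-46,46,0,14),box(-81,23,-31,31,14,72),box(-31,22,-31,31,72,96),box(-42,-16,-14,14,86,148),box(120,130,-31,31,14,66)]
def overlay(p,pose,f,crop,extra=None,s=4):
    im=cv2.resize(np.ascontiguousarray(p['pixels'][:,:,::-1][crop[1]:crop[3],crop[0]:crop[2]]),None,fx=s,fy=s,interpolation=cv2.INTER_CUBIC)
    def q(P): return [tuple(int(round(v)) for v in ((u+.5-np.array(crop[:2]))*s)) for u in proj(p,cl(pose,P))]
    for b in BOX:
        u=q(b)
        for i in range(8):
            for k in(1,2,4):
                if i^k>i: cv2.line(im,u[i],u[i^k],(255,255,0),1)
    for e in q(np.array([[-42,0,132],[0,0,152],[-66,-13.5,96]]) if extra is None else extra): cv2.circle(im,e,4,(0,255,0),1)
    cv2.imwrite('pics/'+f,im)
E
python3 - <<'E'
from h import *
from scipy.optimize import least_squares
a=cap('scene'); b=cap('top')
C=np.array([[-81,-46,14],[-81,46,14],[153,46,14],[153,-46,14]])
uv=np.array([(276,120),(458,125),(455,580),(274,582)])/3.75+[200,160]-.5
W=np.array([atz(b,u,.014) for u in uv]); print(W.round(4))
f=lambda q:(proj(b,cl(q,C))-uv).ravel()
r=least_squares(f,[.45,.25,3.1]); print(r.x,r.fun.round(2))
np.save('pose.npy',r.x)
overlay(a,r.x,'so.png',(170,170,370,320)); overlay(b,r.x,'to.png',(230,170,350,320))
print(bot.get_t())
E
```

```text
[[0.5883 0.2533 0.014 ]
 [0.5863 0.1611 0.014 ]
 [0.3598 0.165  0.014 ]
 [0.3585 0.2534 0.014 ]]
[0.50943915 0.20791533 3.13345345] [ 0.05 -1.29 -0.1  -1.95  1.01  2.05 -0.94  0.95]
1.0
```

View pics/so.png

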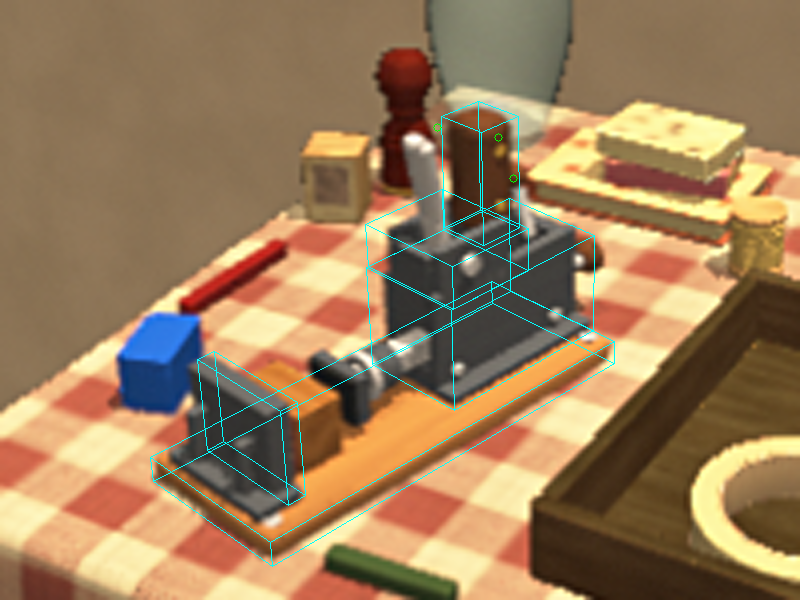

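View pics/to.png

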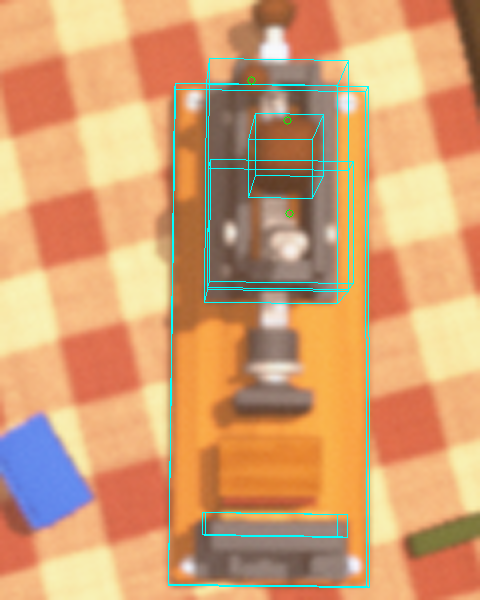

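```bash
python3 - <<'E'
from h import *
from scipy.optimize import least_squares
a=cap('scene'); b=cap('top')
Ct=np.array([[-81,-46,14],[-81,46,14],[153,46,14],[153,-46,14],[-66,-13.5,96],[-29,0,146],[120,-31,66],[120,31,66]])
ut=np.array([(276,120),(458,125),(455,580),(274,582),(352,110),(382,178),(302,526),(438,526)])/3.75+[200,160]-.5
Cs=np.array([[153,46,0],[153,-46,14],[-81,46,14],[-29,0,148]])
us=np.array([(275,553),(158,463),(608,343),(480,122)])/4+170-.5
ft=lambda q:np.r_[(proj(b,cl(q,Ct))-ut).ravel()]
fs=lambda q:(proj(a,cl(q,Cs))-us).ravel()
for f in(ft,fs,lambda q:np.r_[ft(q),fs(q)]):
    r=least_squares(f,[.51,.208,3.13],loss='soft_l1'); print(r.x.round(4),f(r.x).reshape(-1,2).round(1).tolist())
np.save('pose.npy',r.x); q=r.x
print(cl(q,[[-66,-13.5,96],[-66,13.5,96],[-42,0,132],[14,0,132]]).round(4), np.degrees(q[2]))
overlay(a,r.x,'so2.png',(170,170,370,320)); overlay(b,r.x,'to2.png',(230,170,350,320))
R=lambda jaw:np.c_[[0,0,-1],jaw,np.cross([0,0,-1],jaw)]
c=np.array([np.cos(q[2]),np.sin(q[2]),0]);y=np.array([-c[1],c[0],0])
for n,P,j in(('lev',[-68,-50,98],y),('lev',[-68,-50,98],-y),('sq',[-14,0,121],c),('sq',[-14,0,121],-c)):
    s=bot.ik(cl(q,P)[0],R(j)); print(n,None if s is None else np.round(s,1))
E
```

```text
[0.5077 0.2078 3.1292] [[0.3, -0.5], [0.1, -1.0], [0.7, 3.1], [-1.2, 1.8], [-1.0, 1.7], [0.4, -0.1], [0.4, -1.3], [-0.3, -0.8]]
[0.5088 0.2069 3.1459] [[0.2, 4.1], [-1.6, -0.6], [1.6, -0.6], [-0.2, -1.3]]
[0.5084 0.2076 3.1337] [[0.2, -0.7], [0.1, -1.4], [1.2, 2.6], [-0.8, 1.5], [-1.0, 1.4], [0.5, -0.5], [0.8, -1.6], [0.1, -1.2], [-1.1, 3.7], [-2.3, -1.2], [1.4, -0.3], [-0.5, -1.2]]
[[0.5745 0.2206 0.096 ]
 [0.5743 0.1936 0.096 ]
 [0.5504 0.2073 0.132 ]
 [0.4944 0.2077 0.132 ]] 179.5459519351402
lev [ 13.9  29.8  86.3  -0.   63.9 104.4]
lev [ 13.9  29.8  86.3  -0.   63.9 -75.6]
sq [  10.3   22.1   95.4   -0.    62.6 -169.3]
sq [10.3 22.1 95.4 -0.  62.6 10.7]
```

View pics/to2.png

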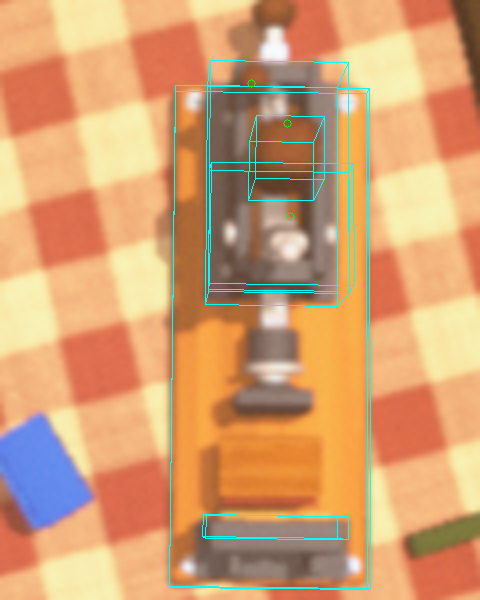

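```bash
cat >> h.py <<'E'
pose=np.load('pose.npy')
cx=np.array([np.cos(pose[2]),np.sin(pose[2]),0]);cy=np.array([-cx[1],cx[0],0])
RR=lambda jaw:np.c_[[0,0,-1],jaw,np.cross([0,0,-1],jaw)]
W=lambda *P: cl(pose,[P])[0]
E
python3 - <<'E'
from h import *
bot.gripper_to(0.0,force=20)
bot.move_to(W(-69,-52,160),RR(-cy))
bot.servo_line(W(-69,-52,96),vel=.15)
bot.dwell(.2);f0=np.array(bot.get_ft_force());print(bot.get_t(),f0.round(2),bot.get_width())
for y in list(range(-44,-9,2)):
    bot.servo_line(W(-69,y,96),vel=.06); f=np.array(bot.get_ft_force())-f0; print(y,f.round(2))
    if abs(f[1])>6: break
print(bot.get_t())
b=cap('top','t1.png');a=cap('scene','s1.png')
E
```

```text
4.5667 [ 0.   -0.05  0.17] -0.00039360357466033653
-44 [-0.29 -0.54  0.72]
-42 [-0.35  0.08 -0.2 ]
-40 [ 0.53  0.25 -0.27]
-38 [ 0.18 -0.11  0.37]
-36 [ 0.44 -0.09 -0.47]
-34 [1.06 0.53 0.14]
-32 [-0.91 -0.62  0.09]
-30 [-0.19  2.03  2.33]
-28 [-0.07  0.96  0.83]
-26 [-0.59  0.77  0.02]
-24 [-0.17 -0.68  0.16]
-22 [ 0.47 -0.38 -0.14]
-20 [ 0.24 -0.18 -0.46]
-18 [-0.47  0.33 -0.55]
-16 [0.52 0.46 0.34]
-14 [-0.32 -0.39 -0.18]
-12 [-0.13 -0.67  0.02]
-10 [-0.34  0.96 -0.34]
9.1
```

View pics/s1.png

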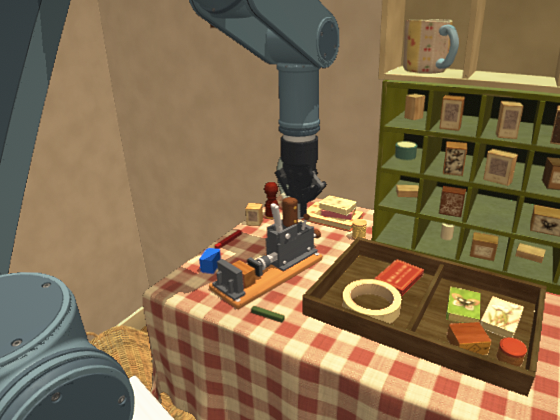

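View pics/t1.png

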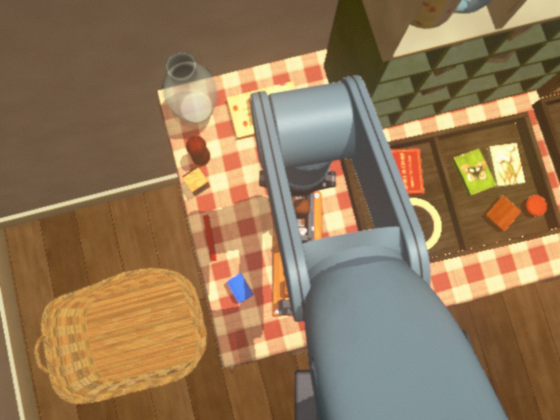

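```bash
python3 - <<'E'
from h import *
f0=np.array([0,-.05,.17])
for y in (-7,-5,-3):
    bot.servo_line(W(-69,y,96),vel=.06); bot.dwell(.1);f=np.array(bot.get_ft_force())-f0; print(y,f.round(2))
    if abs(f[1])>5: break
bot.servo_line(W(-69,-40,96),vel=.2)
bot.servo_line(W(-69,-50,190),vel=.25)
bot.move_to(W(-60,-190,250),RR(-cy))
print(bot.get_t())
b=cap('top');a=cap('scene')
overlay(a,pose,'s2.png',(170,170,370,320),extra=np.array([[-66,13.5,96]]))
overlay(b,pose,'t2.png',(230,170,350,320),extra=np.array([[-66,13.5,96]]))
E
```

```text
-7 [-0.51  0.28 -0.44]
-5 [ 0.51  4.43 -1.23]
-3 [ 0.25 11.   -1.86]
11.7667
```

View pics/s2.png

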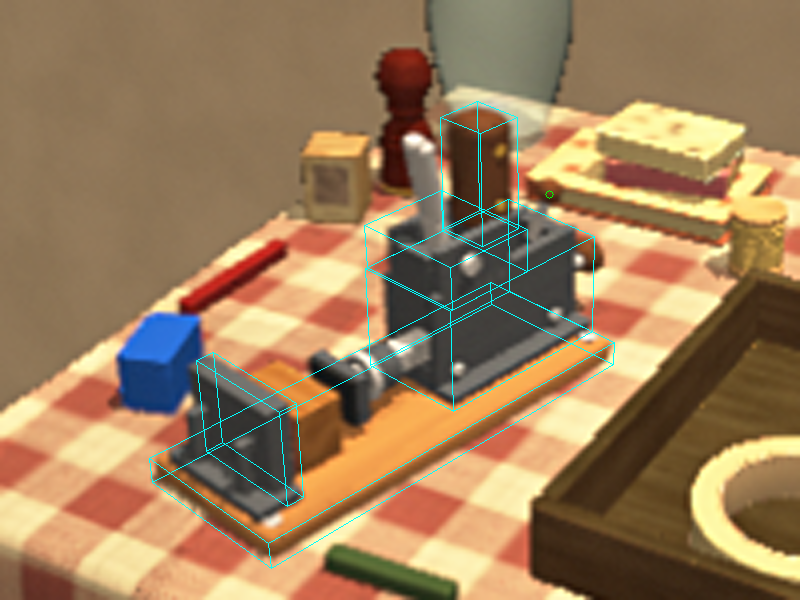

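View pics/t2.png

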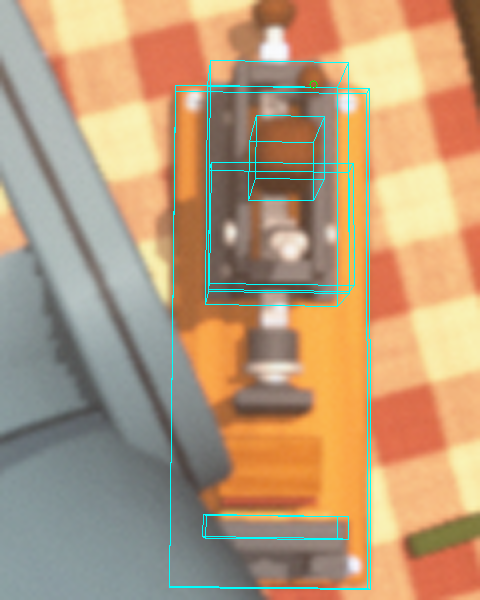

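```bash
python3 - <<'E'
from h import *
b=cap('top');a=cap('scene')
im=b['pixels'][:,:,::-1][220:320,270:330]; cv2.imwrite('pics/t3.png',cv2.resize(im,(480,800)[:2],interpolation=cv2.INTER_CUBIC)[:600])
im=a['pixels'][:,:,::-1][235:310,210:310]; cv2.imwrite('pics/s3.png',cv2.resize(im,(800,600),interpolation=cv2.INTER_CUBIC))
for v in np.arange(258,296):
    q=atz(b,(300,v),.048); print(v,((q-W(0,0,48))@cx*1000).round(1),b['pixels'][v,296:304].mean(0).round().astype(int).tolist(),b['pixels'][v,304:308].mean(0).round().astype(int).tolist())
E
```

```text
258 48.4 [139, 119, 110] [230, 159, 79]
259 50.2 [144, 124, 114] [230, 159, 80]
260 52.0 [184, 166, 152] [234, 167, 93]
261 53.8 [231, 220, 206] [240, 180, 116]
262 55.5 [230, 215, 197] [240, 181, 117]
263 57.3 [219, 192, 172] [241, 171, 95]
264 59.1 [227, 197, 175] [248, 172, 80]
265 60.9 [194, 162, 140] [248, 173, 76]
266 62.7 [150, 122, 108] [238, 160, 80]
267 64.5 [137, 116, 106] [194, 136, 99]
268 66.3 [142, 124, 116] [159, 130, 116]
269 68.1 [146, 128, 119] [154, 132, 120]
270 69.8 [136, 118, 109] [147, 123, 112]
271 71.6 [109, 89, 79] [124, 97, 82]
272 73.4 [98, 74, 61] [124, 87, 62]
273 75.2 [120, 78, 53] [167, 105, 57]
274 77.0 [169, 102, 54] [225, 144, 66]
275 78.8 [210, 126, 61] [246, 167, 73]
276 80.5 [242, 156, 69] [249, 174, 76]
277 82.3 [248, 165, 72] [249, 172, 74]
278 84.1 [243, 155, 68] [246, 162, 71]
279 85.9 [233, 142, 63] [236, 146, 63]
280 87.6 [234, 144, 60] [237, 146, 60]
281 89.4 [233, 139, 55] [236, 142, 58]
282 91.2 [231, 136, 54] [234, 138, 54]
283 93.0 [229, 132, 52] [232, 136, 54]
284 94.7 [228, 131, 50] [231, 134, 51]
285 96.5 [230, 134, 53] [230, 133, 50]
286 98.3 [235, 142, 57] [236, 142, 56]
287 100.0 [238, 147, 61] [238, 147, 58]
288 101.8 [238, 146, 61] [237, 146, 56]
289 103.6 [232, 139, 56] [233, 139, 56]
290 105.3 [227, 131, 51] [228, 131, 51]
291 107.1 [227, 132, 53] [226, 130, 50]
292 108.8 [229, 135, 54] [229, 134, 54]
293 110.6 [226, 132, 58] [229, 134, 58]
294 112.4 [201, 104, 60] [205, 106, 59]
295 114.1 [188, 90, 61] [197, 96, 63]
```

View pics/t3.png

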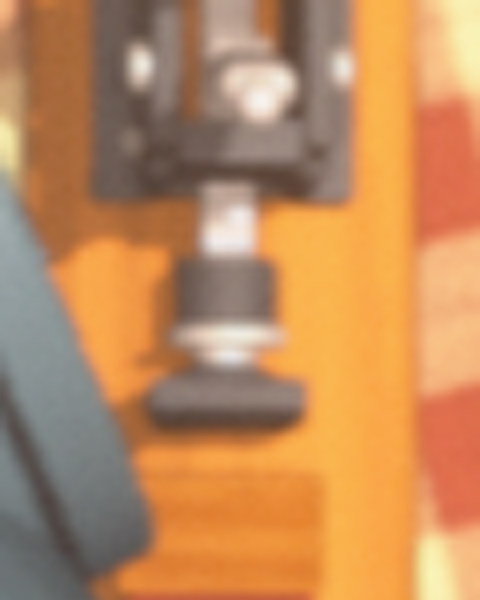

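View pics/s3.png

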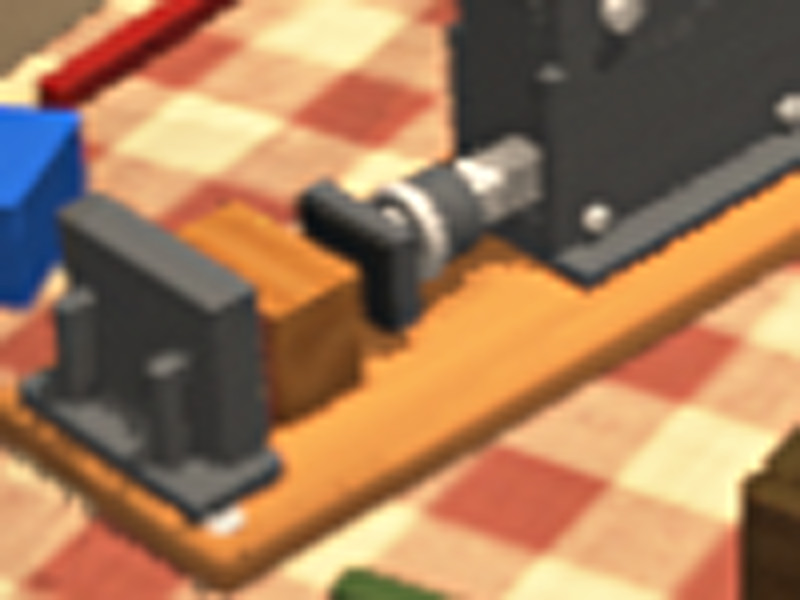

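```bash
cat >> h.py <<'E'
def ft(n=5):
    r=[]
    for _ in range(n): r.append(bot.get_ft_force()); bot.dwell(.02)
    return np.mean(r,0)
E
python3 - <<'E'
from h import *
bot.gripper_to(0.085)
bot.move_to(W(-14,0,200),RR(-cx))
bot.servo_line(W(-14,0,120),vel=.15)
print(bot.get_t(),ft(2).round(2))
bot.gripper_to(0.068); print(bot.get_width())
bot.servo_line(W(-11,0,120)); f0=ft(8); print(f0.round(2)); np.save('f0.npy',f0)
t=bot.get_t();bot.get_ft_force();print(bot.get_t()-t)
for x in range(-13,-28,-2):
    bot.servo_line(W(x,0,120),vel=.06); f=ft(4)-f0; print(x,f.round(2))
    if abs(f[0])>4: break
print(bot.get_t()); cap('scene','s4.png')
E
```

```text
14.6167 [-0.34  0.18  0.13]
0.06825883508229925
[-0.06  0.37  0.13]
0.0
-13 [ 0.06 -0.54  0.65]
-15 [-0.14 -0.02  0.06]
-17 [ 0.2  -0.14 -0.48]
-19 [-0.74 -0.02  0.54]
-21 [-1.05 -0.23  0.78]
-23 [-0.76 -0.47  0.61]
-25 [-1.36 -0.5   0.88]
-27 [-1.68 -0.05  1.28]
17.8833
```

View pics/s4.png

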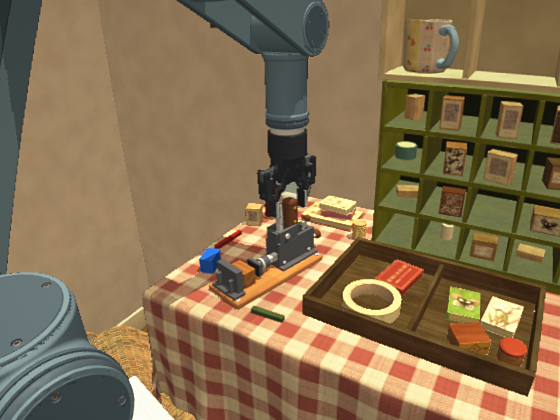

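```bash
cat >> h.py <<'E'
def zoom(f):
    a=cap('scene'); im=a['pixels'][:,:,::-1][235:310,210:310]; cv2.imwrite('pics/'+f,cv2.resize(np.ascontiguousarray(im),(800,600),interpolation=cv2.INTER_CUBIC)); return a
E
python3 - <<'E'
from h import *
f0=np.load('f0.npy')
for x in range(-29,-40,-2):
    bot.servo_line(W(x,0,120),vel=.06); f=ft(4)-f0; print(x,f.round(2))
    if abs(f[0])>9: break
print(bot.get_t()); zoom('s5.png')
E
```

```text
-29 [-2.71  0.04  2.05]
-31 [-3.88  0.06  3.25]
-33 [-4.98  0.05  3.89]
-35 [-4.79  0.27  4.03]
-37 [-4.54 -0.33  3.72]
-39 [-7.81 -0.05  6.37]
19.8333
```

View pics/s5.png

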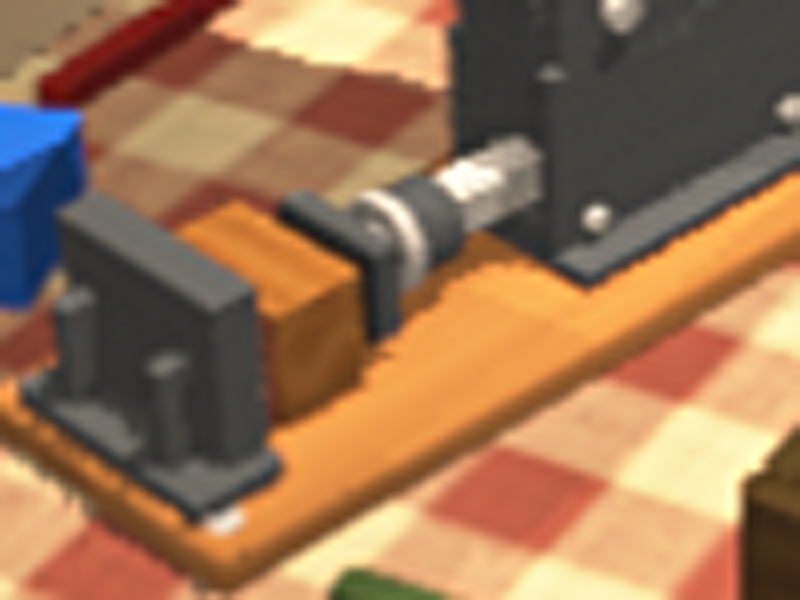

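```bash
python3 - <<'E'
from h import *
a=bot.capture('scene')
u=proj(a,cl(pose,[[73,0,34],[83,0,34],[73,18,20],[73,-18,48]])); print(((u-[210,235]+.5)*8).round(0))
# release
f0=np.load('f0.npy')
bot.servo_line(W(-14,0,120),vel=.1); print((ft(4)-f0).round(2))
zoom('s6.png'); print(bot.get_t())
E
```

```text
[[349. 268.]
 [317. 285.]
 [400. 345.]
 [298. 192.]]
[-0.07 -0.14  0.29]
20.45
```

View pics/s6.png

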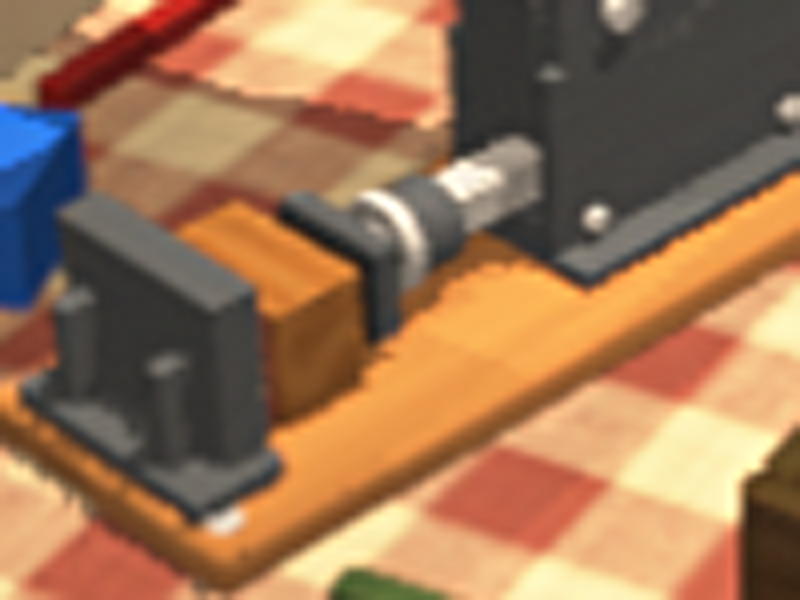

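```bash
python3 - <<'E'
from h import *
a=bot.capture('scene')
for y,z in((23,48),(23,14),(-23,48),(18,48),(18,20),(-18,48)):
    X=[80,85,90,115];u=(proj(a,cl(pose,[[x,y,z] for x in X]))-[210,235]+.5)*8
    print(y,z,[(x,*v.round(0)) for x,v in zip(X,u)])
for y in (-31,31):print((proj(a,cl(pose,[[120,y,66]]))-[210,235]+.5)*8)
E
```

```text
23 48 [(80, np.float64(386.0), np.float64(268.0)), (85, np.float64(370.0), np.float64(276.0)), (90, np.float64(354.0), np.float64(285.0)), (115, np.float64(272.0), np.float64(329.0))]
23 14 [(80, np.float64(394.0), np.float64(386.0)), (85, np.float64(378.0), np.float64(395.0)), (90, np.float64(362.0), np.float64(404.0)), (115, np.float64(282.0), np.float64(449.0))]
-23 48 [(80, np.float64(262.0), np.float64(195.0)), (85, np.float64(247.0), np.float64(203.0)), (90, np.float64(231.0), np.float64(211.0)), (115, np.float64(149.0), np.float64(252.0))]
18 48 [(80, np.float64(372.0), np.float64(260.0)), (85, np.float64(356.0), np.float64(268.0)), (90, np.float64(340.0), np.float64(277.0)), (115, np.float64(258.0), np.float64(321.0))]
18 20 [(80, np.float64(379.0), np.float64(357.0)), (85, np.float64(363.0), np.float64(366.0)), (90, np.float64(347.0), np.float64(375.0)), (115, np.float64(266.0), np.float64(420.0))]
-18 48 [(80, np.float64(276.0), np.float64(203.0)), (85, np.float64(260.0), np.float64(211.0)), (90, np.float64(244.0), np.float64(219.0)), (115, np.float64(162.0), np.float64(260.0))]
[[105.46340677 183.97852956]]
[[271.86657916 286.13470082]]
```

```bash
python3 - <<'E'
from h import *
f0=np.load('f0.npy')
bot.servo_line(W(-21,0,120),vel=.08)
for x in range(-23,-40,-2):
    bot.servo_line(W(x,0,120),vel=.06); f=ft(4)-f0; print(x,f.round(2))
    if abs(f[0])>7: break
print(bot.get_t()); zoom('s7.png')
bot.servo_line(W(-14,0,120),vel=.1)
print(bot.get_t()); zoom('s8.png')
E
```

```text
-23 [-0.41 -0.45 -0.71]
-25 [-1.14 -0.42  0.33]
-27 [-1.   -0.58  1.07]
-29 [-2.91  0.02  1.84]
-31 [-4.53 -0.23  2.99]
-33 [-4.64  0.13  3.91]
-35 [-4.2   0.24  4.07]
-37 [-4.39  0.21  3.82]
-39 [-8.24  0.43  6.18]
23.6
24.05
```

View pics/s7.png

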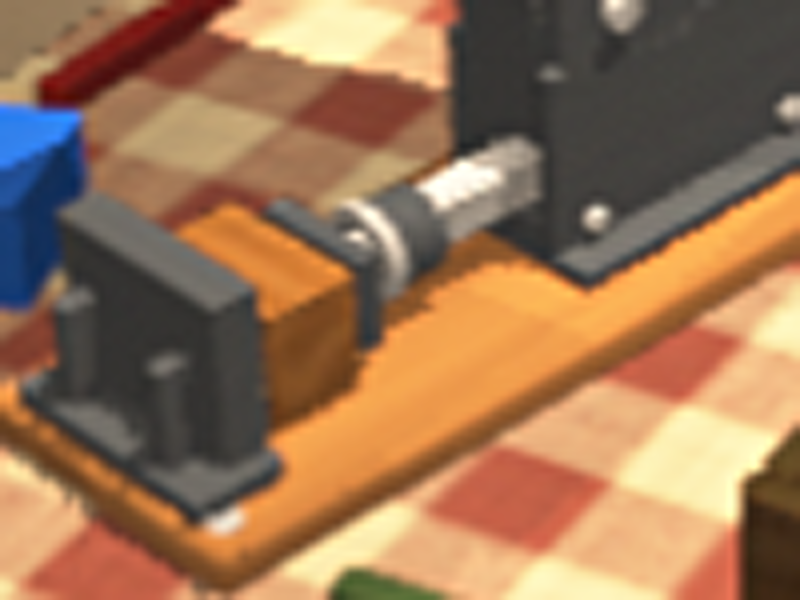

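View pics/s8.png

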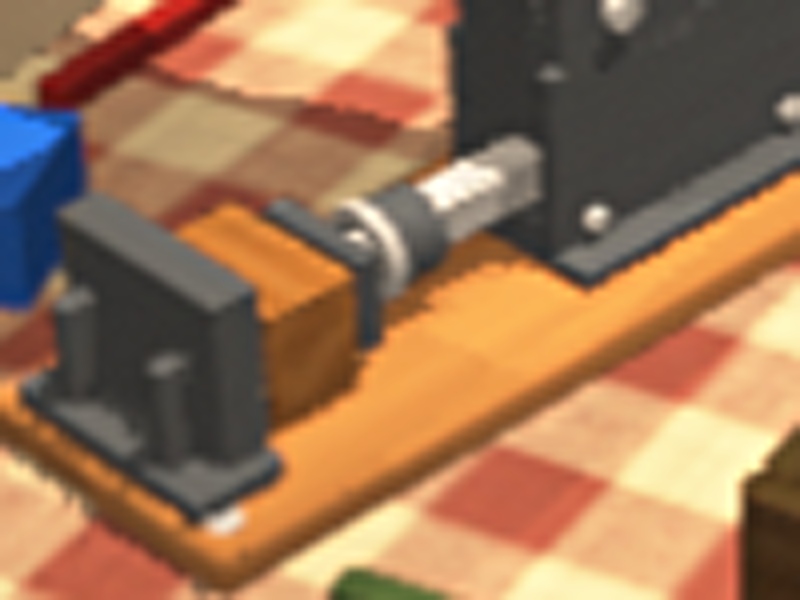

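```bash
python3 - <<'E'
from h import *
f0=np.load('f0.npy')
bot.servo_line(W(-27,0,120),vel=.08)
T=[]
for x in (-29,-31,-32,-33,-34,-35):
    bot.servo_line(W(x,0,120),vel=.06); f=ft(5)-f0; print(x,f.round(2))
    a=bot.capture('scene'); T.append(cv2.resize(np.ascontiguousarray(a['pixels'][240:290,230:280,::-1]),(260,260),interpolation=cv2.INTER_CUBIC))
    if abs(f[0])>7: break
while len(T)<6: T.append(T[-1]*0)
cv2.imwrite('pics/s9.png',np.vstack([np.hstack(T[:3]),np.hstack(T[3:6])]))
print(bot.get_t())
E
```

```text
-29 [-1.95 -0.11  0.34]
-31 [-4.19 -0.22  1.3 ]
-32 [-5.05 -0.6   2.49]
-33 [-5.66 -0.74  3.34]
-34 [-5.83 -0.59  3.58]
-35 [-6.72 -0.82  4.09]
26.7167
```

View pics/s9.png

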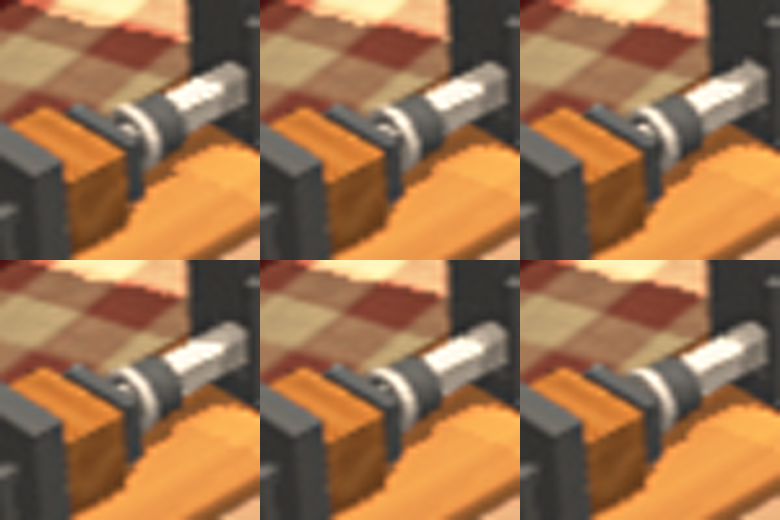

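```bash
cat > tr.py <<'E'
from h import *
def up(im): return cv2.resize(np.ascontiguousarray(im[235:310,210:310]),(800,600),interpolation=cv2.INTER_CUBIC)
a=bot.capture('scene'); cv2.imwrite('pics/cur.png',a['pixels'][:,:,::-1]); cur=up(a['pixels'][:,:,::-1])
cv2.imwrite('pics/curz.png',cur)
ims={'0':up(cv2.imread('pics/s0.png')),'4':up(cv2.imread('pics/s4.png')),'6':cv2.imread('pics/s6.png'),'8':cv2.imread('pics/s8.png'),'cur':cur}
u=(proj(a,cl(pose,[[73,0,34],[83,0,34]]))-[210,235]+.5)*8; d=(u[1]-u[0])/10; 
def m(ref,box,im):
    x0,y0,x1,y1=box; r=cv2.matchTemplate(im,ref[y0:y1,x0:x1],cv2.TM_CCOEFF_NORMED); _,v,_,l=cv2.minMaxLoc(r); s=np.array(l)-[x0,y0]; return s,round(v,3),round(float(s@d/(d@d)),2)
# boxes in s8 frame: sleeve, foot back edge near, stamp near-back
B={'sleeve':(375,180,455,265),'sleeve+ring':(335,180,455,300),'foot_bot':(350,290,390,355),'foot_top':(262,195,300,235),'stamp':(230,200,360,420)}
for n,bx in B.items():
    for k,im in ims.items(): print(n,k,*m(ims['8'],bx,im))
E
python3 tr.py
```

```text
sleeve 0 [ 40 -18] 0.958 -12.32
sleeve 4 [ 39 -19] 0.967 -12.21
sleeve 6 [ 19 -10] 0.988 -6.04
sleeve 8 [0 0] 1.0 0.0
sleeve cur [-9  5] 0.988 2.9
sleeve+ring 0 [ 40 -19] 0.875 -12.46
sleeve+ring 4 [ 39 -20] 0.907 -12.34
sleeve+ring 6 [18 -9] 0.941 -5.66
sleeve+ring 8 [0 0] 1.0 0.0
sleeve+ring cur [-8  5] 0.957 2.65
foot_bot 0 [-22  43] 0.871 11.14
foot_bot 4 [-21  43] 0.876 10.9
foot_bot 6 [10 -6] 0.868 -3.28
foot_bot 8 [0 0] 1.0 0.0
foot_bot cur [-5  3] 0.977 1.64
foot_top 0 [-105  279] 0.912 62.92
foot_top 4 [-105  279] 0.912 62.92
foot_top 6 [-105  279] 0.912 62.92
foot_top 8 [0 0] 1.0 0.0
foot_top cur [-3  2] 0.983 1.01
stamp 0 [ 6 -4] 0.772 -2.02
stamp 4 [ 5 -4] 0.788 -1.77
stamp 6 [ 5 -4] 0.911 -1.77
stamp 8 [0 0] 1.0 0.0
stamp cur [-3  3] 0.96 1.14
```

View pics/curz.png

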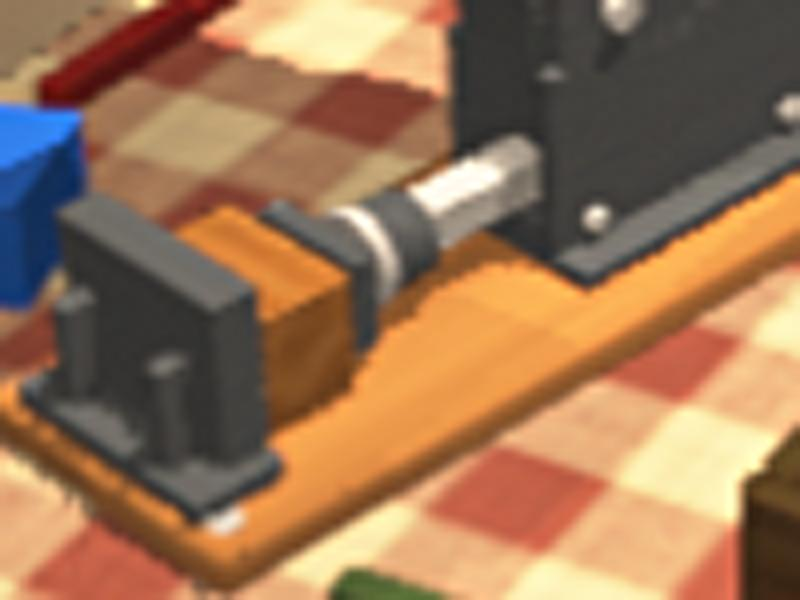

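```bash
python3 - <<'E'
import re
s=open('tr.py').read()
s=s.replace("ims={","f0=np.load('f0.npy')\nimport sys\nims={") 
s=s[:s.index("for n,bx")]+'''
def rep():
    a=bot.capture('scene'); c=up(a['pixels'][:,:,::-1]); cv2.imwrite('pics/curz.png',c)
    print({n:m(ims['8'],B[n],c)[2] for n in B})
for x in map(float,sys.argv[1:]):
    bot.servo_line(W(x,0,120),vel=.03); print(x,(ft(5)-f0).round(2),bot.get_t()); rep()
'''
open('tr2.py','w').write(s)
E
python3 tr2.py -35.7 -36.4
```

```text
-35.7 [-6.5  -0.61  4.38] 27.15
{'sleeve': 3.28, 'sleeve+ring': 3.03, 'foot_bot': 1.64, 'foot_top': 1.01, 'stamp': 1.26}
-36.4 [-7.37 -0.33  4.81] 27.5333
{'sleeve': 3.28, 'sleeve+ring': 3.28, 'foot_bot': 1.26, 'foot_top': 1.01, 'stamp': 1.39}
```

```bash
python3 tr2.py -37.1 -37.8
```

```text
-37.1 [-6.76 -0.23  3.59] 27.9667
{'sleeve': 3.78, 'sleeve+ring': 3.66, 'foot_bot': 1.64, 'foot_top': 1.01, 'stamp': 1.39}
-37.8 [-7.72 -0.9   4.68] 28.35
{'sleeve': 3.91, 'sleeve+ring': 3.66, 'foot_bot': 1.64, 'foot_top': 1.01, 'stamp': 1.39}
```

```bash
python3 tr2.py -38.6 -39.4 -40.2
```

```text
-38.6 [-7.5  -0.99  4.61] 28.7833
{'sleeve': 4.16, 'sleeve+ring': 3.91, 'foot_bot': 1.64, 'foot_top': 1.01, 'stamp': 1.39}
-39.4 [-8.72 -0.78  5.26] 29.1667
{'sleeve': 4.16, 'sleeve+ring': 4.16, 'foot_bot': 1.64, 'foot_top': 1.01, 'stamp': 1.39}
-40.2 [-10.45  -0.63   6.45] 29.55
{'sleeve': 4.16, 'sleeve+ring': 4.16, 'foot_bot': 1.64, 'foot_top': 1.01, 'stamp': 1.39}
```

View pics/curz.png

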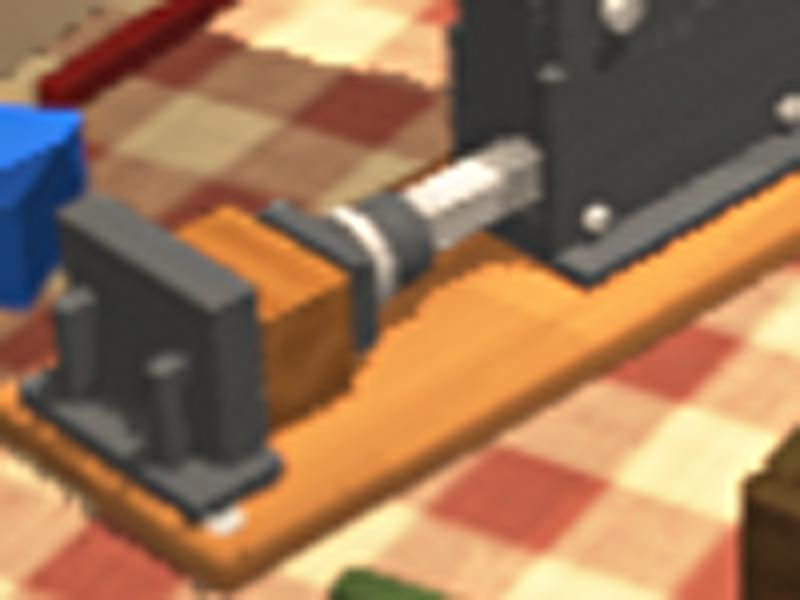

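```bash
python3 - <<'E'
from h import *
a=bot.capture('scene');im=a['pixels'][150:260,240:350,::-1]
cv2.imwrite('pics/g.png',cv2.resize(np.ascontiguousarray(im),(600,600),interpolation=cv2.INTER_CUBIC))
print(bot.get_tcp_pos(),W(-40.2,0,120),bot.get_width())
E
```

```text
[0.54617641 0.20735061 0.11988026] [0.54858341 0.207293   0.12      ] 0.06809769089087739
```

View pics/g.png

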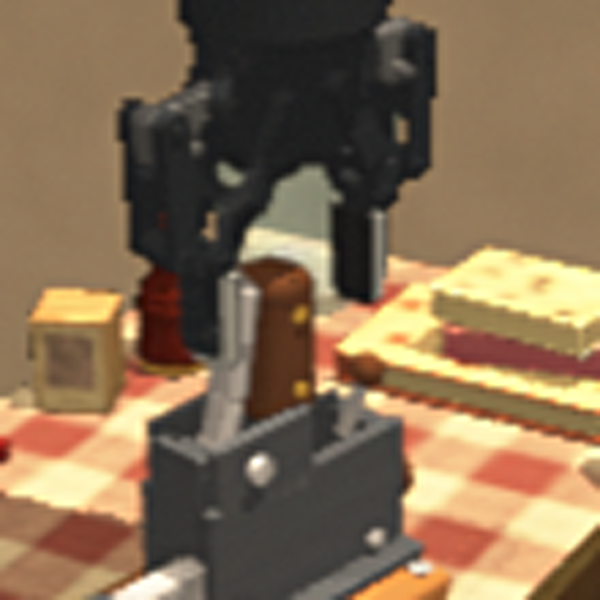

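```bash
sed -i "s/bot.get_t()); rep()/bot.get_t(), round(float((np.array(bot.get_tcp_pos())-W(0,0,120))@cx*1000),2)); rep()/" tr2.py
python3 - <<'E'
from h import *
bot.servo_line(W(-14,0,120),vel=.1)
E
python3 tr2.py -14 -20 -22 -24 -26
```

```text
-14.0 [-0.38 -0.44  0.03] 30.4417 -14.34
{'sleeve': 2.52, 'sleeve+ring': 2.27, 'foot_bot': 1.26, 'foot_top': 1.01, 'stamp': 1.26}
-20.0 [-0.82 -0.05  0.21] 30.925 -19.9
{'sleeve': 2.52, 'sleeve+ring': 2.4, 'foot_bot': 1.64, 'foot_top': 1.01, 'stamp': 1.26}
-22.0 [-2.37 -0.32  1.74] 31.3083 -21.73
{'sleeve': 2.52, 'sleeve+ring': 2.4, 'foot_bot': 1.26, 'foot_top': 1.01, 'stamp': 1.26}
-24.0 [-4.45 -0.14  3.59] 31.6917 -23.77
{'sleeve': 2.9, 'sleeve+ring': 2.65, 'foot_bot': 1.26, 'foot_top': 1.01, 'stamp': 1.26}
-26.0 [-4.6  -0.08  4.16] 32.075 -25.87
{'sleeve': 3.53, 'sleeve+ring': 3.41, 'foot_bot': 1.26, 'foot_top': 1.01, 'stamp': 1.39}
```

```bash
python3 tr2.py -27.5 -28.5 -29.3
```

```text
-27.5 [-4.7  -0.05  3.96] 32.5083 -27.33
{'sleeve': 4.16, 'sleeve+ring': 3.91, 'foot_bot': 1.64, 'foot_top': 1.01, 'stamp': 1.39}
-28.5 [-5.63 -0.15  4.29] 32.8917 -28.22
{'sleeve': 4.41, 'sleeve+ring': 4.16, 'foot_bot': 1.64, 'foot_top': 1.01, 'stamp': 1.39}
-29.3 [-5.62 -0.2   4.27] 33.275 -28.94
{'sleeve': 4.65, 'sleeve+ring': 4.29, 'foot_bot': 1.64, 'foot_top': 1.01, 'stamp': 1.26}
```

View pics/curz.png

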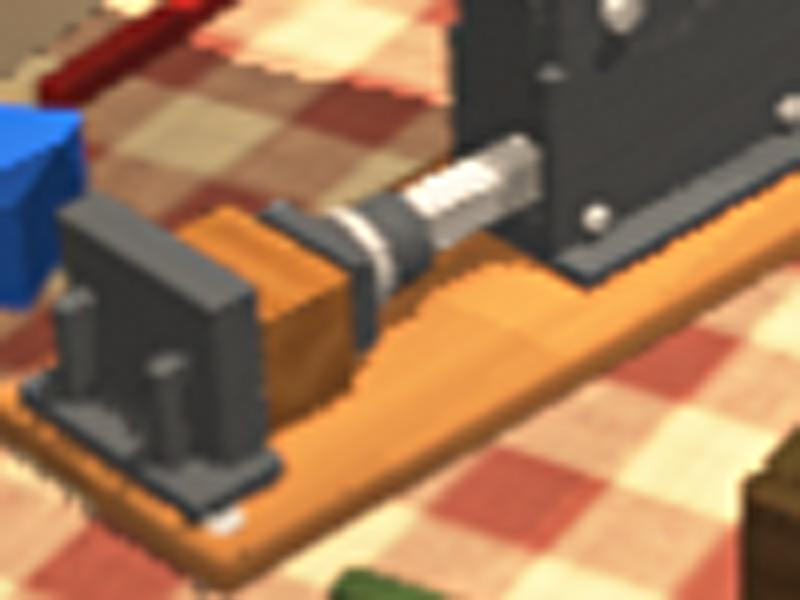

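```bash
python3 tr2.py -30.1; python3 - <<'E'
from h import *
bot.dwell(1.0)
E
python3 tr2.py -30.1; python3 - <<'E'
from h import *
a=cap('scene','fin.png');b=cap('top','fint.png')
E
```

```text
-30.1 [-5.71  0.11  4.63] 33.7083 -29.7
{'sleeve': 4.79, 'sleeve+ring': 4.67, 'foot_bot': 1.64, 'foot_top': 1.01, 'stamp': 1.26}
-30.1 [-5.72  0.13  4.44] 35.1417 -29.67
{'sleeve': 4.79, 'sleeve+ring': 4.67, 'foot_bot': 1.64, 'foot_top': 1.01, 'stamp': 1.26}
```

View pics/fin.png

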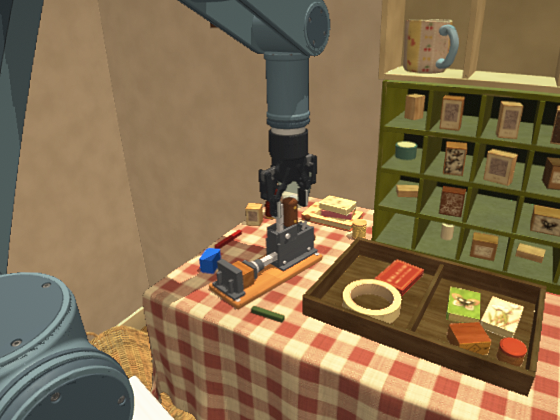

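```bash
python3 -c "
from h import *
bot.job_done(); print(bot.get_t())"
```

```text
the job is handed in; nothing more can be done
the job is handed in; nothing more can be done
```

The job is handed in at about 35 s, with the selector in drive and the trigger still held squeezed. The stamp is pressed against the anvil, and I estimate the foot is about 3.5 mm into its 7.6 mm sleeve.

- **Selector:** I pushed the knob across with the closed fingers. It reached its stop, and the pictures afterwards showed it leaning to +y (drive).
- **Pumping:** Two full pumps moved the rod about 6 mm each. On the third, the trigger hit its stop with the foot only about 3 mm in, so I let go and did a fourth, partial squeeze.
- **Last checks:**
    - The pictures showed the rod, foot and stamp steady over the last second, with the stamp no longer sliding.
    - The force on the gripper was about 7 N, which matches the half-way figure.
    - The picture tracking puts the foot between about 3.0 and 3.8 mm in, and on no squeeze was it anywhere near fully home.
    - In the last overall picture the bystanders that show, and the blue look-alike, looked undisturbed.

**Differs from the brief:** the arm pulls the trigger with one finger at a fixed opening. The other finger stands clear behind the grip instead of bearing on it.

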